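# Unlatch the food keeper and hold its cover up

## Task

Swing the red-tabbed hasp of the food keeper outward and down, well clear of the cover's catch. Then take the clear cover by its black bar handle, lift it straight up about 10 cm off its base and finish while holding it there, level, steady and still above the base, so that someone can take the lemon. Never let the cover tip far over or pull at it while it is latched, leave the lemon on the base, and do not disturb the mug, the spice jar or the tin.

Things in the scene. Friction and masses are not known exactly. Their poses are not given: they have to be found in the camera images.
- keeper_base: wooden base of the food keeper, 126 x 206 x 24 mm, fixed to the worktop by suction feet. Origin: centre of its underside; x points from its hasp side, which faces the robot's left, to its other side, y along its length, away from the robot, z up. The seated cover, 110 x 180 mm (118 x 188 at its white rim), stands on it round a ledge 5 mm high with 2 mm play; its flat top is 102 mm above the worktop
- hasp_hinge (a point): centre of the hasp's hinge, fixed to the base: 67 mm from the base's origin along its -x, 20 mm above the worktop; the hinge axis is the base's y axis
- hasp (a joint): hasp angle in rad: about 0 = latched, upright, hook over the catch; grows as its top swings away from the cover, outward and down; stop at 1.3, the tab then pointing outward just above the worktop. The hook is off the catch from about 0.5; well clear is 0.9 or so. Light friction (0.03 N m, under 1 N at the tab); stays where it is left
- hasp_tab (a point): grip point near the upper end of the hasp's red tab: 20 mm wide along the base's y, 6 mm thick, 50 mm long, leaning outward 0.335 rad when latched; this point is then 89 mm above the worktop, 38 mm out from the cover's wall, 12 mm below the tab's end. It circles the hinge at 74 mm radius, 39 mm high at 0.95 rad. Pinched by its sides (along y) it pivots between the fingers as it swings
- cover_handle (a point): centre of the black bar handle over the middle of the clear loose cover (0.25 to 0.5 kg). The bar lies along the cover's y axis (the base's, while seated), 104 mm long, 14 mm wide, 16 mm high; 84 mm free between its end posts, 24 mm free below it. Seated, it is 134 mm above the worktop; the cover's bottom rim is 110 mm below this point. z is the cover's up axis
- cover_catch (a point): outer end of the top face of the cover's catch, a white block 28 mm wide and 10 mm thick that stands 20 mm out from the cover's hasp-side wall, its top 50 mm above the worktop when seated; the latched hook lies over it
- lemon_mid (a point): centre of the yellow lemon, 83 x 58 x 58 mm, lying lengthwise on the base under the clear cover
- mug_mid (a point): centre of a white mug, red inside, 83 x 113 x 93 mm, bystander at the right (origin half-way up)
- spice_mid (a point): centre of a spice jar with white cap and green label, 43 x 43 x 100 mm, bystander at the left (origin half-way up)
- tin_mid (a point): centre of a food tin, 75 mm across and 58 mm high, bystander behind the food keeper (origin half-way up)

How it is judged:
On the way, in this order (a step that is already met when the one before it is completed fails the run):
1. the hasp is swung clear of the catch (0.7 rad or more) while the cover still stands on the base (value of joint hasp above 0.7 rad and z of cover_handle in the frame of keeper_base below 0.142 m), for 0.1 s.
2. the cover is lifted at least 60 mm off the base, level (z of cover_handle in the frame of keeper_base above 0.194 m and angle between cover_handle's own z axis and vertical below 0.14 rad), for 0.3 s.
At the end, for the whole second after the job is handed in: Hasp open 0.7 rad or more; the fingers alone hold the cover 60 to 150 mm above its seat, within 60 mm of straight above, tilted under 8 degrees, still (under 20 mm/s, 0.15 rad/s); lemon on the base, within 60 mm of its centre; mug, spice jar, tin moved under 30 mm (all of step 2 and value of joint hasp above 0.7 rad and z of cover_handle in the frame of keeper_base below 0.284 m and horizontal distance between each of cover_handle, lemon_mid and keeper_base below 0.06 m and linear speed of keeper_cover below 0.02 m/s and angular speed of keeper_cover below 0.15 rad/s and contact force between keeper_cover and the fingers above 0.5 N and contact force between keeper_cover and keeper_base below 0.1 N and height (world z) of lemon_mid below 0.07 m and not (distance of mug_mid from where it was at the start of the episode above 0.03 m) and not (distance of spice_mid from where it was at the start of the episode above 0.03 m) and not (distance of tin_mid from where it was at the start of the episode above 0.03 m)); the arm keeps its last pose, push and grip.
It fails at once if the cover is pulled up or shifted while it is still latched (more than 6 mm up with the hasp below 0.4 rad) (z of cover_handle in the frame of keeper_base above 0.14 m and value of joint hasp below 0.4 rad).
It fails at once if the cover is tipped more than 0.35 rad (20 degrees) (angle between cover_handle's own z axis and vertical above 0.35 rad).
It fails at once if the mug, the spice jar or the tin is moved more than 30 mm (distance of any of mug_mid, spice_mid, tin_mid from where it was at the start of the episode above 0.03 m).
It also fails if it takes over 48 s, if anything falls off the work surface, if the arm or the gripper's body presses on something with over 40 N, if the wrist force passes 120 N, or if a joint passes its speed limit or range.

## Robot

A 7-joint arm with a two-finger parallel gripper is mounted at the origin on a cart in front of the work surface, level with it; the furniture and walls round the work are solid. World frame = base frame: x ahead of the robot, y to its left, z up, the work surface at z = 0. Lengths are in m, angles in rad, forces in N, time in s.
With the tool pointing down it reaches from about 0.4 to 0.85 m from the base axis. Payload 4.5 kg.
Tool frame: the origin (TCP) lies midway between the tips of the shut fingers; the grasp point (between the pads) lies 19 mm behind it; z points along the fingers, y is the line along which they close (so a half turn about z gives the same grasp; the last joint's range is limited). The gripper opens to 88 mm and grips with 3 to 60 N. Pads are 18 mm wide; open, the fingers measure 123 mm over their backs; the gripper's body (75 mm by 187 mm) begins 45 mm behind the grasp point.
Start: joints at [1.293, 0.689, -0.195, 1.565, 0.157, 0.902, -0.215], TCP at [0.192, -0.595, 0.239] pointing down, gripper open.
Joint ranges: [-3.01, 3.01], [-0.46, 2.08], [-1.47, 1.51], [0.13, 2.56], [-1, 4.14], [0.04, 2.09], [-2.66, 2.66]. Speed limits (rad/s): [2.57, 2.57, 3.14, 3.14, 3.14, 3.14, 3.14].

## Interface

Orientations are given as a unit quaternion [x, y, z, w].
In Python, from plant import r gives the robot as it stands.
- The arm moves only by the tool carry_out, never from a script. Its argument "plan" is a list of rows, each an object with "rot": the turn, a rotation vector about the tool's x, y, z in rad, a list of three; "xyz": the shift along the tool's x, y, z in m, a list of three; "grip": the closure in counts, from 0 (fully open) to 255 (shut). In form: [{"rot": [wx, wy, wz], "xyz": [dx, dy, dz], "grip": grip}, ...]. A call has 1 to 8 rows; each row is the pose to reach, as a shift and turn from the pose commanded when the call began, along the tool's axes at that moment; what a row does not reach only later rows make up. A row lasts 1/12 s, in which the tool goes at most 41.7 mm and 7.16 degrees, less where a joint would pass 70% of its speed; a pose out of reach is approached as far as the arm can. A call with a gripper value outside its range is refused whole. The fingers move at their own pace and stop on an object; "squeeze" is the grip in N (left out, the last holds). Time passes only in rows, so rows that repeat a pose let the fingers close. It gives the time, the measured TCP pose, the force, the opening and the grip force at its end, in the units of the state.
- r.get_state(): the state, without advancing time (a new reading comes with each control period).
- r.snapshot(name): name is "scene" or "top" or "wrist"; returns the picture (420x560x3 uint8, red, green, blue); there is no depth.
- r.camera_params(name): a dict with "fx", "fy", "cx", "cy" (pixels), "position" and "attitude" of the camera in the world; the wrist camera has in their place "hand_eye" (4x4, takes a point from camera to tool coordinates, whose origin is the TCP and whose axes are the flange's). Camera axes: x right, y down, z forward; pixel columns grow to the right and rows downward; lengths in m; the calibration is good to about 2 mm. A picture is of the moment at which its call begins: read the wrist's pose just before it. camera_params takes no time and is no camera call.
- r.finish_job(): hands the job in; it is judged then, once.
The state is a dict: "clock": time; "q": joint angles; "qd": joint speeds; "joint_torque": joint torques, N m; "tool_pos": TCP position; "eef_rot": TCP orientation; "contact_force": force on the tool from outside, world axes, zero at the start; "moment": the same for the moment, N m; "opening": opening from 0.0 (shut) to 1.0 (fully open); "finger_force": force on a finger pad.
Only numpy, scipy, OpenCV 4.12 (cv2) and the standard library are available. Lean on these libraries where they do the work, as an engineer would, in place of code of your own. Each camera call takes 0.05 s, during which the arm holds its last target. There are 200 camera calls.

## Working session

There is one attempt and no reset: what is moved stays moved. The work goes in short steps, Python scripts to look and compute and a tool call to move; the robot and the scene stay as the last step left them, time stands still between calls to the robot, and variables do not carry over. Pictures are saved under pics/ and viewed, at most 10 in all, crops included, and the job is handed in when it is done.

Besides the shell and the picture viewer there is one more tool, called after "Emit:" as a command line: name --argument value ..., lists and objects as JSON in quotes. carry_out: Moves the arm, as the interface text tells. Its arguments: {"type":"object","properties":{"plan":{"type":"array"},"squeeze":{"type":"number"}},"required":["plan"]}

```bash
ls; mkdir -p pics; python3 - <<'E'
from plant import r
import cv2
print(r.get_state())
for n in ("scene","top"):
    print(n,r.camera_params(n)); cv2.imwrite(f"pics/{n}0.png",r.snapshot(n)[:,:,::-1])
print(r.camera_params("wrist"))
E
```

```text
pics
{'clock': 0.0, 'q': array([ 1.29277623,  0.68997586, -0.19453359,  1.56631798,  0.15733785,
        0.90249598, -0.21509363]), 'qd': array([-0.00061857,  0.00089482, -0.00031157,  0.00073813,  0.00016859,
       -0.00078639,  0.0015853 ]), 'joint_torque': array([ 1.30029157e-04, -5.27564907e+01, -1.26723614e+00, -1.53429902e+01,
       -5.27932984e-02,  6.50344271e-03,  1.67278654e-04]), 'tool_pos': array([ 0.19150995, -0.59428785,  0.23792255]), 'eef_rot': array([ 9.87860430e-01,  1.55341434e-01, -2.11988906e-04, -8.74795201e-04]), 'contact_force': array([ 0.20853831,  0.18342645, -0.0376006 ]), 'moment': array([ 0.01417979, -0.03093901,  0.01514599]), 'finger_force': 0.0, 'opening': 0.9968837411511055}
scene {'fx': 401.6307204167489, 'fy': 401.6307204167489, 'cx': 276.8042917242204, 'cy': 211.13177441099052, 'position': array([0.04304552, 0.88370807, 0.73001988]), 'attitude': array([-0.18175125,  0.83773251, -0.50034398,  0.1217646 ])}
top {'fx': 537.5301793831457, 'fy': 537.5301793831457, 'cx': 280.5403278249833, 'cy': 205.82343966704047, 'position': array([ 0.35161154, -0.2096754 ,  1.68135335]), 'attitude': array([-0.7043401 ,  0.70561465, -0.04836824,  0.06060943])}
{'fx': 354.9364076948231, 'fy': 354.9364076948231, 'cx': 286.0977167019237, 'cy': 209.23213201061924, 'hand_eye': array([[-1.29422663e-04, -9.53882628e-01, -3.00179805e-01,
         7.85665941e-02],
       [ 9.99999958e-01, -4.54500409e-05, -2.86723662e-04,
         2.05055603e-04],
       [ 2.59857536e-04, -3.00179829e-01,  9.53882594e-01,
        -1.46645198e-01],
       [ 0.00000000e+00,  0.00000000e+00,  0.00000000e+00,
         1.00000000e+00]])}
```

View pics/scene0.png

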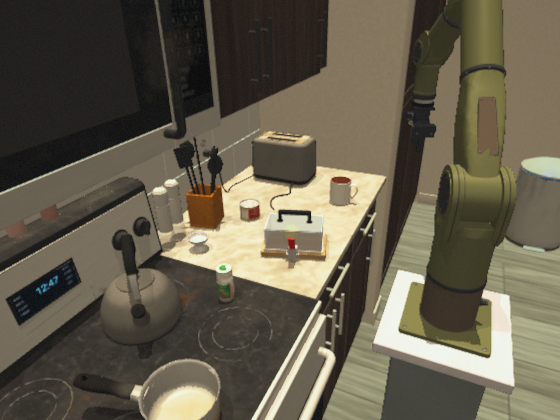

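View pics/top0.png

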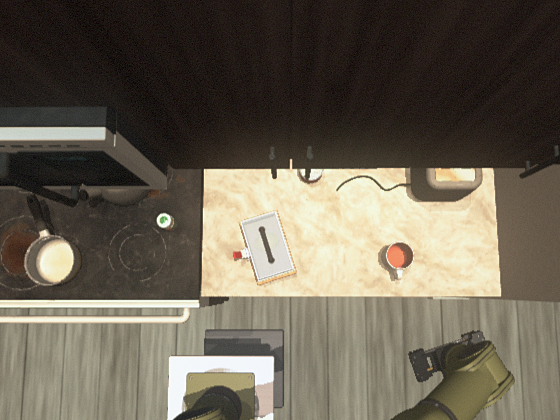

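The scene view shows the keeper at about (295,235), with its black bar at (294,213) and red tab at (291,243). The jar is at (225,283), the tin at (249,210) and the mug at (341,190). In the top view the keeper is at (268,247), the bar runs from (262,229) to (271,262), and the red tab is at (238,254).

```bash
cat > h.py <<'E'
from plant import r
import cv2, numpy as np
from scipy.spatial.transform import Rotation as R
def cam(n, st=None):
    p=r.camera_params(n); K=np.array([[p['fx'],0,p['cx']],[0,p['fy'],p['cy']],[0,0,1]])
    if n=="wrist":
        T=np.eye(4); T[:3,:3]=R.from_quat(st['eef_rot']).as_matrix(); T[:3,3]=st['tool_pos']; T=T@p['hand_eye']
        return K,T[:3,:3],T[:3,3]
    return K,R.from_quat(p['attitude']).as_matrix(),p['position']
def ray(c,uv):
    K,A,o=c; d=A@np.linalg.solve(K,[uv[0],uv[1],1]); return o,d/np.linalg.norm(d)
def plane(c,uv,z):
    o,d=ray(c,uv); return o+d*(z-o[2])/d[2]
def tri(*cu):
    M=np.zeros((3,3)); b=np.zeros(3); rs=[ray(c,u) for c,u in cu]
    for o,d in rs: P=np.eye(3)-np.outer(d,d); M+=P; b+=P@o
    x=np.linalg.solve(M,b); return x,[np.linalg.norm(np.cross(x-o,d)) for o,d in rs]
def proj(c,p):
    K,A,o=c; q=K@(A.T@(np.asarray(p)-o)); return q[:2]/q[2]
def blob(im,m,roi):
    x0,y0,x1,y1=roi; k=np.zeros(m.shape,np.uint8); k[y0:y1,x0:x1]=m[y0:y1,x0:x1]
    n,l,s,ce=cv2.connectedComponentsWithStats(k.astype(np.uint8)); i=1+np.argmax(s[1:,4])
    pts=np.argwhere(l==i)[:,::-1].astype(np.float32); return cv2.minAreaRect(pts),ce[i],s[i]
def red(im): f=im.astype(int); return ((f[...,0]>110)&(f[...,1]<70)&(f[...,2]<70))
def dark(im,t=60): return im.max(2)<t
E
python3 - <<'E'
from h import *
sc=cv2.imread("pics/scene0.png")[:,:,::-1]; tp=cv2.imread("pics/top0.png")[:,:,::-1]
cs,ct=cam("scene"),cam("top")
rt,rs=blob(tp,red(tp),(225,240,250,265)),blob(sc,red(sc),(280,230,302,255))
print("red",rt,rs, tri((ct,rt[1]),(cs,rs[1])))
dt,ds=blob(tp,dark(tp),(250,220,285,270)),blob(sc,dark(sc),(272,200,318,225))
print("bar",dt,ds, tri((ct,dt[0][0]),(cs,ds[0][0])))
b=cv2.boxPoints(dt[0]); e=sorted(b.tolist(),key=lambda p:p[1]); e0=np.mean(e[:2],0);e1=np.mean(e[2:],0)
print("bar ends z.134",plane(ct,e0,.142),plane(ct,e1,.142))
big=np.hstack([cv2.resize(tp[205:290,215:305],None,fx=4.4,fy=4.4,interpolation=2),cv2.resize(sc[195:280,245:340],None,fx=4.16,fy=4.4,interpolation=2)])
cv2.imwrite("pics/crop.png",big[:,:,::-1])
print(big.shape)
E
```

```text
red (((235.0, 253.0), (0.0, 0.0), 0.0), array([235., 253.]), array([235, 253,   1,   1,   1], dtype=int32)) (((291.0, 243.5), (9.0, 6.0), 90.0), array([291.25  , 243.1875]), array([288, 239,   7,  10,  64], dtype=int32)) (array([ 0.45489949, -0.04759493,  0.07926889]), [np.float64(0.004280146158653076), np.float64(0.0042801461586530224)])Traceback (most recent call last):
  File "<stdin>", line 6, in <module>
  File "h.py", line 22, in blob
    n,l,s,ce=cv2.connectedComponentsWithStats(k.astype(np.uint8)); i=1+np.argmax(s[1:,4])
                                                                       ~~~~~~~~~^^^^^^^^^
    return _wrapfunc(a, 'argmax', axis=axis, out=out, **kwds)
    return bound(*args, **kwds)
ValueError: attempt to get argmax of an empty sequence
```

```bash
sed -i 's/^def red.*/def red(im): f=im.astype(int); return (f[...,0]-np.maximum(f[...,1],f[...,2])>60)/; s/t=60/t=95/' h.py
python3 - <<'E'
from h import *
sc=cv2.imread("pics/scene0.png")[:,:,::-1]; tp=cv2.imread("pics/top0.png")[:,:,::-1]
cs,ct=cam("scene"),cam("top")
big=np.hstack([cv2.resize(tp[205:290,215:305],None,fx=4.4,fy=4.4,interpolation=2),cv2.resize(sc[195:280,245:340],None,fx=4.16,fy=4.4,interpolation=2)])
cv2.imwrite("pics/crop.png",big[:,:,::-1])
print(tp[245,262:272])
rt,rs=blob(tp,red(tp),(225,240,250,265)),blob(sc,red(sc),(280,230,302,255))
print("red",rt,rs, tri((ct,rt[1]),(cs,rs[1])))
dt,ds=blob(tp,dark(tp),(250,220,285,270)),blob(sc,dark(sc,60),(272,200,318,225))
print("bar",dt,ds, tri((ct,dt[0][0]),(cs,ds[0][0])))
b=cv2.boxPoints(dt[0]); e=sorted(b.tolist(),key=lambda p:p[1]); e0=np.mean(e[:2],0);e1=np.mean(e[2:],0)
print("bar ends z.134",plane(ct,e0,.142),plane(ct,e1,.142))
E
```

```text
[[235 234 213]
 [226 219 197]
 [116 109  93]
 [ 90  78  70]
 [104  93  83]
 [100  89  77]
 [104  95  82]
 [207 205 186]
 [232 230 211]
 [228 226 206]]
red (((237.0, 254.49998474121094), (6.247161388397217, 8.055550575256348), 80.53767395019531), array([236.86538462, 254.51923077]), array([233, 251,   9,   8,  52], dtype=int32)) (((291.0, 243.0), (10.0, 6.0), 90.0), array([291.33846154, 242.75384615]), array([288, 238,   7,  11,  65], dtype=int32)) (array([ 0.45328202, -0.05205543,  0.07819034]), [np.float64(0.0012641426972337011), np.float64(0.0012641426972337334)])
bar (((271.0, 258.5), (5.0, 4.0), 90.0), array([270.93333333, 259.33333333]), array([269, 256,   5,   6,  15], dtype=int32)) (((294.2762451171875, 215.7513885498047), (32.06088638305664, 11.037355422973633), 3.0127875804901123), array([294.80379747, 213.49367089]), array([278, 210,  33,  13, 158], dtype=int32)) (array([ 0.45988807, -0.1472767 ,  0.11939398]), [np.float64(0.021100541924709327), np.float64(0.02110054192470923)])
bar ends z.134 [ 0.44599948 -0.15566219  0.142     ] [ 0.43176481 -0.15569444  0.142     ]
```

View pics/crop.png

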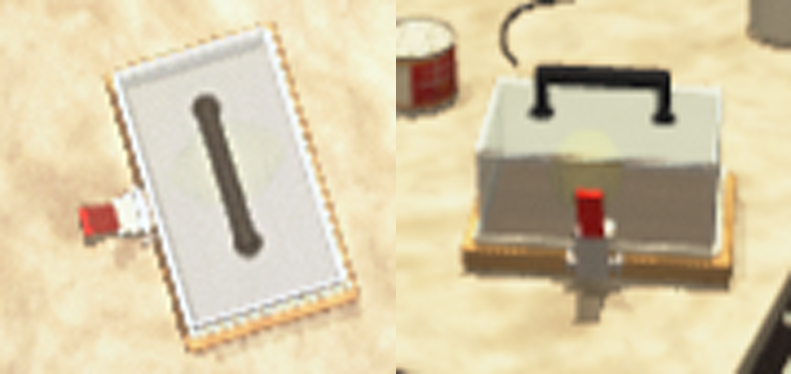

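The crop shows the bar clearly in both views, with ends near top-image (261.8,229) and (271.4,260), and the red tab at (237,254). The dark threshold was too tight for the top view, so I'll re-measure.

```bash
python3 - <<'E'
from h import *
sc=cv2.imread("pics/scene0.png")[:,:,::-1]; tp=cv2.imread("pics/top0.png")[:,:,::-1]
cs,ct=cam("scene"),cam("top")
dt=blob(tp,dark(tp,150),(255,222,278,268))
print(dt)
b=cv2.boxPoints(dt[0]); e=sorted(b.tolist(),key=lambda p:p[1]); e0=np.mean(e[:2],0);e1=np.mean(e[2:],0)
# scene: bar = upper band of the dark handle blob
m=dark(sc,75); ds=blob(sc,m,(272,205,318,224)); print(ds)
cols=range(ds[2][0],ds[2][0]+ds[2][2])
mid=[np.mean([v for v in range(205,217) if m[v,u]]) if m[205:217,u].any() else np.nan for u in cols]
mid=np.array(mid)[3:-3]; us=np.array(list(cols))[3:-3]; f=np.polyfit(us,mid,1); uc=ds[2][0]+ds[2][2]/2-.5
print(f,uc,np.polyval(f,uc))
print("handle",tri((ct,dt[0][0]),(cs,(uc,np.polyval(f,uc)))))
a,c=plane(ct,e0,.142),plane(ct,e1,.142); d=a-c; print("ends",a,c,(a+c)/2,np.linalg.norm(d),"phi",np.arctan2(d[1],d[0]))
E
```

```text
(((266.3210754394531, 244.4036865234375), (36.97209548950195, 6.321652889251709), 73.3007583618164), array([266.02673797, 244.68449198]), array([259, 227,  16,  36, 187], dtype=int32))
(((294.6430969238281, 215.84974670410156), (33.04932403564453, 11.372550964355469), 1.9749339818954468), array([294.83529412, 213.81764706]), array([278, 210,  34,  13, 170], dtype=int32))
[5.88396278e-02 1.94778872e+02] 294.5 212.10714285714283
handle (array([ 0.47981437, -0.14181095,  0.13274537]), [np.float64(0.000157574001888849), np.float64(0.00015757400188879552)])
ends [ 0.53031708 -0.12665399  0.142     ] [ 0.4286075  -0.15750834  0.142     ] [ 0.47946229 -0.14208117  0.142     ] 0.10628654252787395 phi 0.29453404791593846
```

```bash
cat >> h.py <<'E'
def delta(p,psi=None,st=None):
    "world TCP goal and yaw of tool x (tool straight down) -> xyz, rot in tool axes"
    st=st or r.get_state(); A=R.from_quat(st['eef_rot'])
    x=A.inv().apply(np.asarray(p)-st['tool_pos'])
    if psi is None: return x.round(4),None
    G=R.from_euler('z',psi)*R.from_euler('x',np.pi)
    return x.round(4),(A.inv()*G).as_rotvec().round(4)
E
python3 - <<'E'
from h import *
print(delta([.453,-.052,.26],.295)); print(delta([.453,-.052,.26],1.865)); print(delta([.453,-.052,.26],-1.276))
E
```

```text
(array([ 0.4153, -0.436 , -0.0214]), array([-0.0016,  0.0001,  0.0168]))
(array([ 0.4153, -0.436 , -0.0214]), array([-1.4000e-03, -1.2000e-03, -1.5532e+00]))
(array([ 0.4153, -0.436 , -0.0214]), array([-1.2000e-03,  1.4000e-03,  1.5878e+00]))
```

Emit:
carry_out --plan '[{"rot":[0,0,0],"xyz":[0.03,-0.03,-0.02],"grip":0},{"rot":[0,0,0],"xyz":[0.415,-0.436,-0.021],"grip":0},{"rot":[0,0,0],"xyz":[0.415,-0.436,-0.021],"grip":0},{"rot":[0,0,0],"xyz":[0.415,-0.436,-0.021],"grip":0},{"rot":[0,0,0],"xyz":[0.415,-0.436,-0.021],"grip":0},{"rot":[0,0,0],"xyz":[0.415,-0.436,-0.021],"grip":0},{"rot":[0,0,0],"xyz":[0.415,-0.436,-0.021],"grip":0},{"rot":[0,0,0],"xyz":[0.415,-0.436,-0.021],"grip":0}]' --squeeze 10

```text
clock: 0.77
tool_pos: [0.3353, -0.2965, 0.2581]
eef_rot: [0.988, 0.155, -0.0, -0.0]
contact_force: [1.4, 0.6, -0.0]
opening: 0.998
finger_force: 0.0
```

```bash
python3 - <<'E'
from h import *
s=r.get_state(); print(s['clock'],s['tool_pos'],s['q'].round(2),s['contact_force'].round(2)); print(delta([.453,-.052,.26],1.865)); print(delta([.453,-.052,.26],-1.276))
E
```

```text
0.7667 [ 0.33528047 -0.2964561   0.25810799] [ 0.75  0.44 -0.19  2.05  0.13  0.67 -0.79] [ 1.44  0.59 -0.04]
(array([ 0.1869, -0.1966, -0.0019]), array([-3.0000e-04, -0.0000e+00, -1.5537e+00]))
(array([ 0.1869, -0.1966, -0.0019]), array([-0.0000e+00,  3.0000e-04,  1.5873e+00]))
```

Emit:
carry_out --plan '[{"rot":[0,0,-0.12],"xyz":[0.187,-0.197,-0.002],"grip":0},{"rot":[0,0,-0.24],"xyz":[0.187,-0.197,-0.002],"grip":0},{"rot":[0,0,-0.36],"xyz":[0.187,-0.197,-0.002],"grip":0},{"rot":[0,0,-0.48],"xyz":[0.187,-0.197,-0.002],"grip":0},{"rot":[0,0,-0.6],"xyz":[0.187,-0.197,-0.002],"grip":0},{"rot":[0,0,-0.72],"xyz":[0.187,-0.197,-0.002],"grip":0},{"rot":[0,0,-0.84],"xyz":[0.187,-0.197,-0.002],"grip":0},{"rot":[0,0,-0.96],"xyz":[0.187,-0.197,-0.002],"grip":0}]'

```text
clock: 1.43
tool_pos: [0.4553, -0.0472, 0.2606]
eef_rot: [0.8, 0.6, 0.003, -0.0]
contact_force: [1.7, 0.1, -0.1]
opening: 1.001
finger_force: 0.0
```

```bash
python3 - <<'E'
from h import *
s=r.get_state(); print(s['clock'],s['tool_pos'],s['q'].round(2),s['contact_force'].round(2)); print(delta([.453,-.052,.26],1.865))
E
```

```text
1.4333 [ 0.45526904 -0.04717195  0.26058359] [ 0.32  0.47 -0.47  2.02  0.31  0.72 -0.62] [ 1.7   0.07 -0.12]
(array([-0.0053, -0.0008,  0.0006]), array([ 0.0035, -0.0038, -0.5779]))
```

Emit:
carry_out --plan '[{"rot":[0,0,-0.12],"xyz":[0,0,0],"grip":0},{"rot":[0,0,-0.24],"xyz":[0,0,0],"grip":0},{"rot":[0,0,-0.36],"xyz":[0,0,0],"grip":0},{"rot":[0,0,-0.48],"xyz":[0,0,0],"grip":0},{"rot":[0,0,-0.595],"xyz":[0,0,0],"grip":0},{"rot":[0,0,-0.595],"xyz":[0,0,0],"grip":0},{"rot":[0,0,-0.595],"xyz":[0,0,0],"grip":0}]'

```text
clock: 2.02
tool_pos: [0.4524, -0.0536, 0.2599]
eef_rot: [0.596, 0.803, -0.0, -0.0]
contact_force: [1.5, 0.2, -0.2]
opening: 0.997
finger_force: 0.0
```

```bash
python3 - <<'E'
from h import *
s=r.get_state(); print(s['clock'],s['tool_pos'],s['q'].round(2),s['contact_force'].round(2)); print(delta([.453,-.052,.26],1.865))
im=r.snapshot("wrist"); cv2.imwrite("pics/w1.png",im[:,:,::-1]); c=cam("wrist",s)
print(proj(c,[.453,-.052,.1]),proj(c,[.48,-.142,.142]))
E
```

```text
2.0167 [ 0.45243385 -0.05358762  0.25993461] [ 0.44  0.5  -0.64  2.01  0.42  0.77 -0.16] [ 1.47  0.24 -0.25]
(array([ 0.0014,  0.001 , -0.0001]), array([-0.0004, -0.0005, -0.0015]))
[286.49199569 187.75619843] [286.31847868 306.53156457]
```

View pics/w1.png

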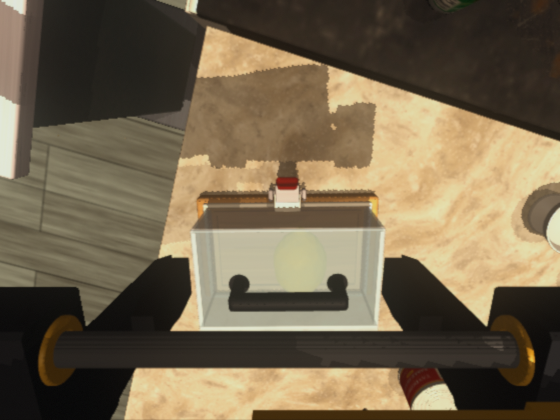

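The wrist view shows the red tab's top at (287,182) and the bar centred near (288,302), both close to where I predicted. The jar is at right (550,215) and the tin at (425,390). I'll refine the tab and bar positions and check the jar's clearance from the gripper body.

```bash
python3 - <<'E'
from h import *
s=r.get_state(); c=cam("wrist",s); im=cv2.imread("pics/w1.png")[:,:,::-1]
sc=cv2.imread("pics/scene0.png")[:,:,::-1]; tp=cv2.imread("pics/top0.png")[:,:,::-1]
cs,ct=cam("scene"),cam("top")
w=blob(im,red(im),(265,165,310,200)); print("red w",w)
print("tab end at .1:",plane(c,w[0][0],.098), "tri",tri((c,w[1]),(cs,(291.3,242.75)),(ct,(236.9,254.5))))
b=blob(im,dark(im,70),(225,265,355,320)); print("bar w",b)
print("handle tri",tri((c,(288.5,300.5)),(ct,(266.3,244.4)),(cs,(294.5,212.1))))
print("jar cap",tri((ct,(165,220)),(cs,(224,269))), plane(ct,(165,220),.1))
print("tin",plane(cs,(249,203),.058),"mug",plane(ct,(398,256),.093))
E
```

```text
red w (((286.5, 180.5), (5.0, 21.0), 90.0), array([286.42276423, 180.4796748 ]), array([276, 178,  22,   6, 123], dtype=int32))
tab end at .1: [ 0.45130045 -0.0462173   0.098     ] tri (array([ 0.45301406, -0.05141334,  0.07826537]), [np.float64(0.0010168985595761862), np.float64(0.001166735611380966), np.float64(0.0015387303720720707)])
bar w (((287.90264892578125, 292.35955810546875), (35.74565124511719, 118.09500122070312), 89.42127990722656), array([287.79760569, 297.46502058]), array([ 229,  274,  119,   37, 2673], dtype=int32))
handle tri (array([ 0.48052396, -0.14171951,  0.1326894 ]), [np.float64(0.0013594507736940287), np.float64(0.0005446259225380867), np.float64(0.0008462189466960867)])
jar cap (array([0.55545223, 0.16220708, 0.09552885]), [np.float64(0.0011982101145776147), np.float64(0.0011982101145776277)]) [0.55595741 0.16173471 0.1       ]
tin [ 0.71794929 -0.2704655   0.058     ] mug [ 0.44843337 -0.52710589  0.093     ]
```

Emit:
carry_out --plan '[{"rot":[0,0,0],"xyz":[0.0015,0.001,0.04],"grip":0},{"rot":[0,0,0],"xyz":[0.0015,0.001,0.08],"grip":0},{"rot":[0,0,0],"xyz":[0.0015,0.001,0.12],"grip":0},{"rot":[0,0,0],"xyz":[0.0015,0.001,0.155],"grip":0},{"rot":[0,0,0],"xyz":[0.0015,0.001,0.18],"grip":60},{"rot":[0,0,0],"xyz":[0.0015,0.001,0.19],"grip":120},{"rot":[0,0,0],"xyz":[0.0015,0.001,0.19],"grip":255},{"rot":[0,0,0],"xyz":[0.0015,0.001,0.19],"grip":255}]' --squeeze 10

```text
clock: 2.73
tool_pos: [0.4531, -0.0516, 0.07]
eef_rot: [0.595, 0.803, -0.001, -0.0]
contact_force: [0.6, -0.1, 1.3]
opening: 0.721
finger_force: 0.0
```

Emit:
carry_out --plan '[{"rot":[0,0,0],"xyz":[0,0,0],"grip":255},{"rot":[0,0,0],"xyz":[0,0,0],"grip":255},{"rot":[0,0,0],"xyz":[0,0,0],"grip":255},{"rot":[0,0,0],"xyz":[0,0,0],"grip":255}]'

```text
clock: 3.07
tool_pos: [0.4537, -0.052, 0.071]
eef_rot: [0.595, 0.803, 0.001, 0.001]
contact_force: [-1.0, -0.7, -1.2]
opening: 0.421
finger_force: 0.0
```

```bash
python3 - <<'E'
from h import *
s=r.get_state(); print(s['clock'],s['tool_pos'],s['contact_force'].round(2),s['opening'],s['finger_force'])
im=r.snapshot("wrist"); cv2.imwrite("pics/w2.png",im[:,:,::-1])
a0=.37
for a in (.15,.3,.45,.6,.75,.9,1.0): print(a,"out",round(.074*(np.sin(a0+a)-np.sin(a0)),4),"down",round(.074*(np.cos(a0)-np.cos(a0+a)),4))
E
```

```text
3.0667 [ 0.45368295 -0.05198279  0.07095489] [-1.   -0.66 -1.24] 0.42143635150006364 0.0
0.15 out 0.01 down 0.0048
0.3 out 0.0192 down 0.011
0.45 out 0.0273 down 0.0185
0.6 out 0.0343 down 0.0272
0.75 out 0.0398 down 0.0368
0.9 out 0.0439 down 0.0471
1.0 out 0.0458 down 0.0542
```

View pics/w2.png

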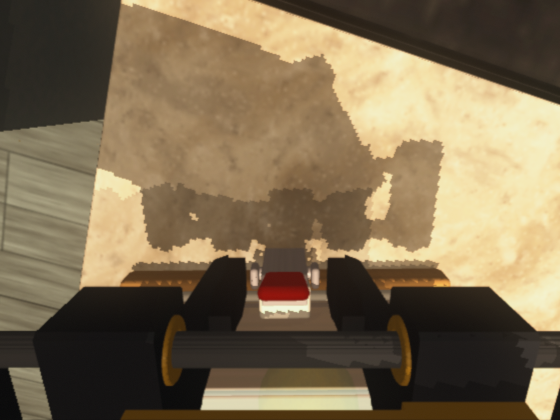

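The fingers straddle the red tab at (283,285), centred and still closing. I'll let them close fully.

Emit:
carry_out --plan '[{"rot":[0,0,0],"xyz":[0,0,0],"grip":255},{"rot":[0,0,0],"xyz":[0,0,0],"grip":255},{"rot":[0,0,0],"xyz":[0,0,0],"grip":255},{"rot":[0,0,0],"xyz":[0,0,0],"grip":255},{"rot":[0,0,0],"xyz":[0,0,0],"grip":255},{"rot":[0,0,0],"xyz":[0,0,0],"grip":255}]'

```text
clock: 3.62
tool_pos: [0.4526, -0.0518, 0.0702]
eef_rot: [0.595, 0.804, -0.0, -0.0]
contact_force: [-3.0, 0.0, 6.3]
opening: 0.225
finger_force: 10.0
```

Emit:
carry_out --plan '[{"rot":[0,0,0],"xyz":[0.01,0,0.005],"grip":255},{"rot":[0,0,0],"xyz":[0.019,0,0.011],"grip":255},{"rot":[0,0,0],"xyz":[0.027,0,0.0185],"grip":255},{"rot":[0,0,0],"xyz":[0.034,0,0.027],"grip":255},{"rot":[0,0,0],"xyz":[0.04,0,0.037],"grip":255},{"rot":[0,0,0],"xyz":[0.044,0,0.047],"grip":255},{"rot":[0,0,0],"xyz":[0.0455,0,0.053],"grip":255},{"rot":[0,0,0],"xyz":[0.0455,0,0.053],"grip":255}]'

```text
clock: 4.28
tool_pos: [0.4397, -0.0105, 0.019]
eef_rot: [0.595, 0.804, -0.003, -0.001]
contact_force: [-2.2, -3.4, 0.9]
opening: 0.227
finger_force: 10.0
```

```bash
python3 - <<'E'
from h import *
s=r.get_state(); print(s['clock'],s['tool_pos'],s['contact_force'].round(2),s['opening'],s['finger_force'])
im=r.snapshot("scene"); cv2.imwrite("pics/s2.png",cv2.resize(im[180:290,220:360],None,fx=5,fy=5)[:,:,::-1])
E
```

```text
4.2833 [ 0.43971013 -0.01052322  0.0190092 ] [-2.24 -3.38  0.92] 0.22717632147155548 10.000831357051538
```

View pics/s2.png

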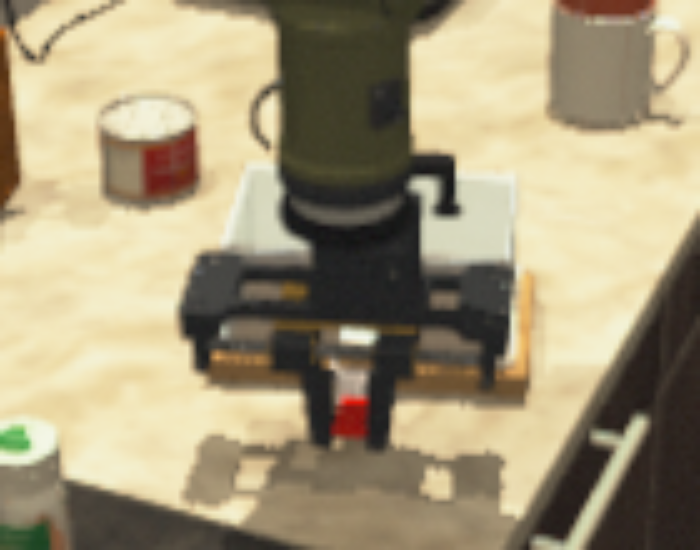

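The hasp has swung down, with the red tab near crop (350,415), pointing outward between the fingers. I'll release it and go up.

Emit:
carry_out --plan '[{"rot":[0,0,0],"xyz":[0,0,0],"grip":0},{"rot":[0,0,0],"xyz":[0,0,0],"grip":0},{"rot":[0,0,0],"xyz":[0,0,0],"grip":0},{"rot":[0,0,0],"xyz":[0,0,0],"grip":0},{"rot":[0,0,0],"xyz":[0.003,0,-0.02],"grip":0},{"rot":[0,0,0],"xyz":[0.004,0,-0.06],"grip":0},{"rot":[0,0,0],"xyz":[0.004,0,-0.1],"grip":0},{"rot":[0,0,0],"xyz":[0.004,0,-0.14],"grip":0}]'

```text
clock: 5.0
tool_pos: [0.4369, -0.007, 0.1221]
eef_rot: [0.594, 0.804, -0.006, -0.005]
contact_force: [0.9, -1.5, -0.9]
opening: 0.802
finger_force: 0.0
```

```bash
python3 - <<'E'
from h import *
s=r.get_state(); print(s['clock'],s['tool_pos'],s['contact_force'].round(2),s['opening'],delta([.4803,-.1417,.25],.295))
E
```

```text
5.0 [ 0.43688008 -0.007007    0.12210256] [ 0.87 -1.52 -0.88] 0.8018307462243544 (array([-1.414e-01, -1.000e-04, -1.281e-01]), array([-0.0136,  0.0118,  1.5739]))
```

Emit:
carry_out --plan '[{"rot":[0,0,0.12],"xyz":[0,0,-0.04],"grip":0},{"rot":[0,0,0.24],"xyz":[0,0,-0.08],"grip":0},{"rot":[0,0,0.36],"xyz":[-0.02,0,-0.09],"grip":0},{"rot":[0,0,0.48],"xyz":[-0.05,0,-0.09],"grip":0},{"rot":[0,0,0.6],"xyz":[-0.08,0,-0.09],"grip":0},{"rot":[0,0,0.72],"xyz":[-0.11,0,-0.09],"grip":0},{"rot":[0,0,0.84],"xyz":[-0.13,0,-0.09],"grip":0},{"rot":[0,0,0.96],"xyz":[-0.14,0,-0.09],"grip":0}]'

```text
clock: 5.67
tool_pos: [0.4808, -0.1438, 0.212]
eef_rot: [0.901, 0.434, -0.005, -0.0]
contact_force: [-0.2, -0.4, 0.2]
opening: 0.999
finger_force: 0.0
```

Emit:
carry_out --plan '[{"rot":[0,0,0.12],"xyz":[0,0,0],"grip":0},{"rot":[0,0,0.24],"xyz":[0,0,0],"grip":0},{"rot":[0,0,0.36],"xyz":[0,0,0],"grip":0},{"rot":[0,0,0.48],"xyz":[0,0,0],"grip":0},{"rot":[0,0,0.61],"xyz":[0,0,0],"grip":0},{"rot":[0,0,0.61],"xyz":[0,0,0],"grip":0},{"rot":[0,0,0.61],"xyz":[0,0,0],"grip":0},{"rot":[0,0,0.61],"xyz":[0,0,0],"grip":0}]'

```text
clock: 6.33
tool_pos: [0.4806, -0.1403, 0.2121]
eef_rot: [0.989, 0.15, -0.005, 0.0]
contact_force: [-0.8, -0.5, 0.1]
opening: 0.998
finger_force: 0.0
```

```bash
python3 - <<'E'
from h import *
s=r.get_state(); print(s['clock'],s['tool_pos'],s['q'].round(2),s['contact_force'].round(2),s['opening'],delta([.4803,-.1417,.115],.295))
sc=r.snapshot("scene")
im=r.snapshot("wrist"); cv2.imwrite("pics/w3.png",im[:,:,::-1]); cv2.imwrite("pics/s3.png",sc[:,:,::-1])
x=blob(sc,red(sc),(265,235,315,275)); print(x[1],x[2]); print("tab scene @z.035",plane(cam("scene"),x[1],.04))
c=cam("wrist",s); print(proj(c,[.4803,-.1417,.142]))
E
```

```text
6.3333 [ 0.48062711 -0.14030327  0.21208706] [ 0.38  0.58 -0.31  1.95  0.28  0.66 -1.37] [-0.81 -0.51  0.15] 0.9979374704875743 (array([0.0002, 0.0013, 0.0971]), array([-0.0004,  0.0091,  0.006 ]))
[289.78947368 263.57894737] [286 260   8   8  57]
tab scene @z.035 [ 0.43516896 -0.00146885  0.04      ]
[287.84835763 224.57773928]
```

View pics/w3.png

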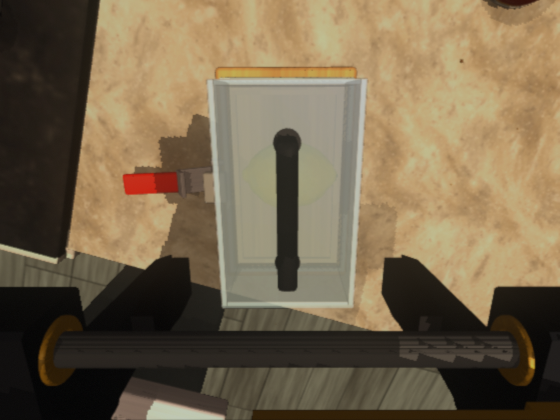

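The hasp is open, with its red tab at (150,183) pointing outward. The bar runs down column 287 between the open fingers, and its predicted centre is at (288,225). I'll descend and grip.

Emit:
carry_out --plan '[{"rot":[0,0.009,0.006],"xyz":[0,0.0013,0.03],"grip":0},{"rot":[0,0.009,0.006],"xyz":[0,0.0013,0.06],"grip":0},{"rot":[0,0.009,0.006],"xyz":[0,0.0013,0.085],"grip":60},{"rot":[0,0.009,0.006],"xyz":[0,0.0013,0.097],"grip":120},{"rot":[0,0.009,0.006],"xyz":[0,0.0013,0.097],"grip":170},{"rot":[0,0.009,0.006],"xyz":[0,0.0013,0.097],"grip":170},{"rot":[0,0.009,0.006],"xyz":[0,0.0013,0.097],"grip":170},{"rot":[0,0.009,0.006],"xyz":[0,0.0013,0.097],"grip":170}]' --squeeze 10

```text
clock: 7.1
tool_pos: [0.4812, -0.1423, 0.1162]
eef_rot: [0.989, 0.145, 0.001, 0.0]
contact_force: [0.4, 1.1, 0.3]
opening: 0.577
finger_force: 0.0
```

```bash
python3 - <<'E'
from h import *
s=r.get_state(); print(s['tool_pos'],s['contact_force'].round(2),s['opening'],delta([.4803,-.1417,.115],.295))
E
```

```text
[ 0.48122361 -0.1423478   0.11618323] [0.39 1.13 0.29] 0.5766937653630755 (array([-0.0007, -0.0009,  0.0012]), array([ 0.001 , -0.0021, -0.0033]))
```

Emit:
carry_out --plan '[{"rot":[0,0,0],"xyz":[0,0,0.001],"grip":255},{"rot":[0,0,0],"xyz":[0,0,0.001],"grip":255},{"rot":[0,0,0],"xyz":[0,0,0.001],"grip":255},{"rot":[0,0,0],"xyz":[0,0,0.001],"grip":255},{"rot":[0,0,0],"xyz":[0,0,0.001],"grip":255},{"rot":[0,0,0],"xyz":[0,0,0.001],"grip":255},{"rot":[0,0,0],"xyz":[0,0,0.001],"grip":255},{"rot":[0,0,0],"xyz":[0,0,0.001],"grip":255}]'

```text
clock: 7.77
tool_pos: [0.4801, -0.1418, 0.1139]
eef_rot: [0.989, 0.145, -0.0, -0.0]
contact_force: [-0.6, 0.7, -1.6]
opening: 0.157
finger_force: 10.0
```

Emit:
carry_out --plan '[{"rot":[0,0,0],"xyz":[0,0,0],"grip":255},{"rot":[0,0,0],"xyz":[0,0,0],"grip":255},{"rot":[0,0,0],"xyz":[0,0,0],"grip":255},{"rot":[0,0,0],"xyz":[0,0,0],"grip":255}]' --squeeze 40

```text
clock: 8.1
tool_pos: [0.4801, -0.142, 0.114]
eef_rot: [0.989, 0.145, -0.0, -0.0]
contact_force: [-1.1, 1.8, -0.7]
opening: 0.152
finger_force: 40.0
```

The opening is 13.5 mm at 40 N, so the bar is held. Lifting gently.

Emit:
carry_out --plan '[{"rot":[0,0,0],"xyz":[0,0,-0.004],"grip":255},{"rot":[0,0,0],"xyz":[0,0,-0.008],"grip":255},{"rot":[0,0,0],"xyz":[0,0,-0.014],"grip":255},{"rot":[0,0,0],"xyz":[0,0,-0.022],"grip":255},{"rot":[0,0,0],"xyz":[0,0,-0.03],"grip":255},{"rot":[0,0,0],"xyz":[0,0,-0.04],"grip":255},{"rot":[0,0,0],"xyz":[0,0,-0.05],"grip":255},{"rot":[0,0,0],"xyz":[0,0,-0.06],"grip":255}]'

```text
clock: 8.77
tool_pos: [0.4803, -0.1423, 0.1753]
eef_rot: [0.989, 0.145, 0.0, 0.0]
contact_force: [0.9, -0.0, -4.1]
opening: 0.151
finger_force: 40.0
```

Emit:
carry_out --plan '[{"rot":[0,0,0],"xyz":[0,0,-0.01],"grip":255},{"rot":[0,0,0],"xyz":[0,0,-0.02],"grip":255},{"rot":[0,0,0],"xyz":[0,0,-0.03],"grip":255},{"rot":[0,0,0],"xyz":[0,0,-0.036],"grip":255},{"rot":[0,0,0],"xyz":[0,0,-0.04],"grip":255},{"rot":[0,0,0],"xyz":[0,0,-0.04],"grip":255},{"rot":[0,0,0],"xyz":[0,0,-0.04],"grip":255},{"rot":[0,0,0],"xyz":[0,0,-0.04],"grip":255}]'

```text
clock: 9.43
tool_pos: [0.4799, -0.1421, 0.2137]
eef_rot: [0.989, 0.145, -0.001, -0.0]
contact_force: [-0.3, 0.8, -4.0]
opening: 0.149
finger_force: 40.0
```

Emit:
carry_out --plan '[{"rot":[0,0,0],"xyz":[0,0,0],"grip":255},{"rot":[0,0,0],"xyz":[0,0,0],"grip":255},{"rot":[0,0,0],"xyz":[0,0,0],"grip":255},{"rot":[0,0,0],"xyz":[0,0,0],"grip":255},{"rot":[0,0,0],"xyz":[0,0,0],"grip":255},{"rot":[0,0,0],"xyz":[0,0,0],"grip":255}]'

```text
clock: 9.93
tool_pos: [0.4803, -0.1421, 0.214]
eef_rot: [0.989, 0.145, -0.0, 0.0]
contact_force: [-0.3, 0.1, -2.8]
opening: 0.153
finger_force: 40.0
```

```bash
python3 - <<'E'
from h import *
s=r.get_state(); print(s['clock'],s['tool_pos'],s['eef_rot'].round(3),abs(s['qd']).max(),s['contact_force'].round(2),s['moment'].round(2),s['opening'],s['finger_force'])
im=r.snapshot("scene"); cv2.imwrite("pics/s4.png",cv2.resize(im[150:290,200:370],None,fx=4,fy=4)[:,:,::-1])
E
```

```text
9.9333 [ 0.48033109 -0.14212526  0.21399656] [ 0.989  0.145 -0.     0.   ] 0.0028017265273128935 [-0.3   0.09 -2.85] [-0.    0.03 -0.02] 0.15256575922815446 39.98140286654234
```

View pics/s4.png

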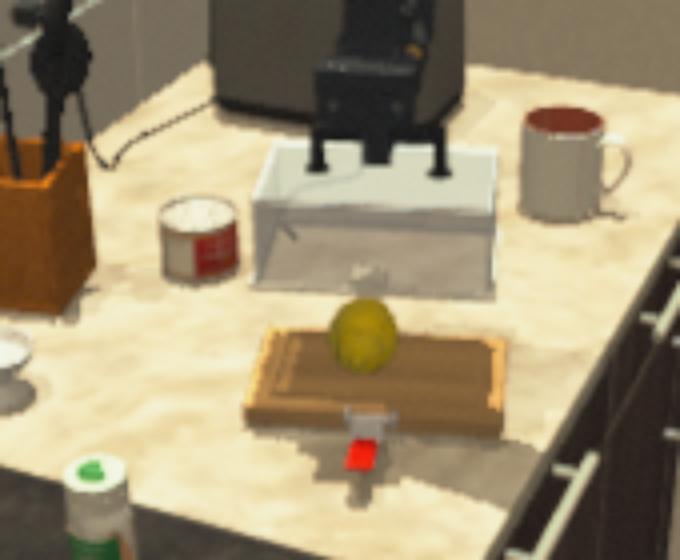

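The cover hangs level about 10 cm up, around crop (375,220). The lemon is on the base at (363,335), the hasp is open at (362,455), and the mug, jar and tin look undisturbed. Handing in.

```bash
python3 -c "
from plant import r
print(r.finish_job())"
```

```text
the job is handed in; nothing more can be done
None
```

I handed the job in at about 10 s with the hasp swung down clear and the cover held level and still about 10 cm above its base; the lemon was on the base and the mug, jar and tin looked undisturbed (no verdict was returned).

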